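# Open the lever-lifted flap of a trimmings box

## Task

A colleague is about to scrape plant trimmings into the waste box. First push the amber specimen jar sideways off the dark steel flap until it stands wholly on the white board beside it: slide it upright, do not pick it up, and do not disturb the glass dish or anything else. Then press the long end of the red lever down to its stop so that the heavy flap swings up, never touching the raised flap itself, and finish while still holding the lever down.

Things in the scene. Friction and masses are not known exactly. Their poses are not given: they have to be found in the camera images.
- wastebox: Stainless waste box fixed on the bench, 220 (x) x 400 (y) x 118 mm high. Origin: centre of its underside, on the bench; x points away from the robot to its back, y to its left, z up; its yaw is within 0.17 rad of the bench's. The right half of its top is the steel flap, the left half the white board, the red lever runs along the outside of its right wall.
- board (a point): Centre of the white cutting board's top face. The board is 212 mm (box x) by 210 mm (box y), top 117.5 mm above the bench, level with the flap; its right edge (box y -16 mm) is 6 mm from the flap's left edge.
- jar: Amber glass specimen jar with a blue cap, 56 mm diameter, 75 mm high, about 0.22 kg, standing upright on the closed flap; origin at the centre of its underside.
- dish: Low round glass dish, 62 mm diameter, 14 mm high, standing near the left edge of the white board; to be left where it is; origin at the centre of its underside.
- flap (a joint): Angle of the heavy dark steel flap (about 2 kg), hinged along the box's back edge; 0 = shut; grows as the near edge rises, to about 0.48 rad with the lever at its stop. It falls shut when the lever is let go. Shut, its plate covers box x -88 to +82, y -190 to -22 mm, top 118 mm above the bench. A bracket on its right edge rests over the lever's short end.
- flap_edge (a point): Middle of the near (robot side) top edge of the flap.
- lever (a joint): Angle of the red hand lever; 0 = at rest, long end up; grows as the long end is pressed down; at 0.58 rad it meets a black rubber stop. It turns about a pin along the box's y axis; its 60 mm short arm (with roller) lies under the flap's bracket, its long arm reaches 210 mm towards the robot. Pressing the pad takes 5 to 9 N, then 2 N more per mm as the rubber stop yields. It does not latch.
- lever_pin (a point): Centre of the lever's fulcrum pin, at box frame x -40, y -223, z 98 mm. Fixed to the box.
- lever_pad (a point): Middle of the top face of the black pad on the lever's long end (pad 70 x 32 mm, 10 mm thick), 175 mm from the fulcrum pin along the lever; about 167 mm above the bench at rest, about 68 mm when the lever meets its stop. It moves with the lever.
- dish_stack: Stack of four glass dishes, 62 mm diameter, 59 mm high, on the bench left of the box; bystander.
- beaker: Glass beaker, 68 mm diameter, 85 mm high, on the bench; bystander.
- forceps: Steel forceps, 145 mm long, 8 mm high, lying on the bench before the box; bystander; origin at mid-length.
- slide_box: Blue slide box, 85 x 95 x 30 mm, on the bench before the box; bystander.
- wash_bottle: White wash bottle with a red cap, 60 mm diameter, 150 mm high, on the bench right of the box; bystander.
- vial: Small glass vial with a black cap, 28 mm diameter, 55 mm high, on the bench to the right of the lever; bystander.
Things that resemble listed ones, but are neither listed nor needed, are in the scene too. What is meant by the jar is not pink, and is the smaller of those in its own colour.

How it is judged:
On the way, in this order (a step that is already met when the one before it is completed fails the run):
1. the jar stands upright, wholly on the white board, with the flap still shut (y of jar in the frame of wastebox between 0.01 and 0.168 m and x of jar in the frame of wastebox between -0.08 and 0.08 m and angle between jar's own z axis and vertical below 0.1 rad and linear speed of jar below 0.03 m/s and value of joint flap below 0.05 rad), for 0.2 s.
2. the lever is pressed down to its stop by the fingers and the flap stands open (value of joint lever above 0.55 rad and value of joint flap above 0.43 rad and contact force between the fingers and lever above 3 N), for 0.3 s.
At the end, for the whole second after the job is handed in: Fingers hold the lever down with over 3 N, to its stop (0.58 rad) or within 0.03 rad (5 mm at the pad) of it; the flap stands open over 0.43 rad, untouched by the robot; the jar is at rest on the white board, upright within 0.1 rad, its foot inside the board's edges (to 2 mm) (all of step 2 and contact force between each of the arm, the fingers and flap below 0.5 N and y of jar in the frame of wastebox between 0.01 and 0.168 m and x of jar in the frame of wastebox between -0.08 and 0.08 m and z of jar in the frame of wastebox between 0.112 and 0.124 m and angle between jar's own z axis and vertical below 0.1 rad and linear speed of jar below 0.02 m/s); the arm keeps its last pose, push and grip.
It fails at once if the jar is lifted more than 12 mm, or falls off the box (z of jar in the frame of wastebox above 0.13 m or z of jar in the frame of wastebox below 0.105 m).
It fails at once if the jar is tipped by more than 0.35 rad (angle between jar's own z axis and vertical above 0.35 rad).
It fails at once if the robot touches the flap while it is raised (value of joint flap above 0.06 rad and contact force between any of the arm, the fingers and flap above 1 N).
It fails at once if the glass dish on the board is moved by more than 15 mm (distance of dish from where it was at the start of the episode above 0.015 m).
It fails at once if a bystander on the bench is moved by more than 20 mm (distance of any of dish_stack, beaker, forceps, slide_box, wash_bottle, vial from where it was at the start of the episode above 0.02 m).
It also fails if it takes over 51 s, if anything falls off the work surface, if the arm or the gripper's body presses on something with over 40 N, if the wrist force passes 120 N, or if a joint passes its speed limit or range.

## Robot

A 7-joint arm with a two-finger parallel gripper is mounted at the origin on the work surface. World frame = base frame: x ahead of the robot, y to its left, z up, the work surface at z = 0. Lengths are in m, angles in rad, forces in N, time in s.
With the tool pointing down it reaches from about 0.35 to 0.9 m from the base axis. Payload 7.2 kg.
Tool frame: the origin (TCP) lies on the mounting face of the last link; the fingertips stand 173 mm ahead of it and the grasp point (between the pads) lies robot.grip_depth ahead of it (robot.grip_depth is the distance from the TCP to the grasp point, in m); z points along the fingers, y is the direction in which the jaws open and shut (so a half turn about z gives the same grasp; the last joint's range is limited). The gripper opens to 85 mm and grips with 20 to 120 N. Pads are 22 mm wide; open, the fingers measure 114 mm over their backs; the gripper's body (76 mm by 85 mm) begins 54 mm behind the grasp point. The pads swing forward as they close: fully open they stand 13 mm farther back than shut.
Start: joints at [-1.372, 0.411, -0.013, 1.596, 0.006, 1.134, -0.082], TCP at [0.165, 0.603, 0.405] pointing down, gripper open.
Joint ranges: [-2.95, 2.95], [-0.29, 1.99], [-1.47, 1.44], [0.14, 2.54], [-1.03, 4.17], [0.13, 1.85], [-2.86, 2.86]. Speed limits (rad/s): [2.39, 2.39, 3.01, 3.01, 3.14, 3.14, 3.14].

## Interface

Orientations are given as a 3x3 rotation matrix whose columns are the frame's x, y, z axes.
In Python, from plant import robot, camera, outline_of gives the robot as it stands.
- The arm moves only by the tool arm_command, never from a script. Its argument "deltas" is a list of rows, each an object of numbers: "tx", "ty", "tz": the shift along the tool's x, y, z in cm; "rx", "ry", "rz": the turn, a rotation vector about the tool's x, y, z in degrees; "jaw": the finger opening in cm, from 0 to 8.54. A call has 1 to 5 rows; each row shifts and turns the commanded pose from where the row before left it, along the tool's axes as they then stand; what a row does not reach is not made up. A row lasts 1/12 s, in which the tool goes at most 41.7 mm and 7.16 degrees, less where a joint would pass 70% of its speed; a pose out of reach is approached as far as the arm can. A call with a gripper value outside its range is refused whole. The fingers move at their own pace and stop on an object; the grip force is fixed at half the most. Time passes only in rows, so rows that do not move let the fingers close. It gives the time, the measured TCP pose, the force and the opening at its end, in the units of the state.
- robot.read_state(): the state, without advancing time (a new reading comes with each control period).
- camera(name): name is "side" or "top"; returns a dict with "frame" (480x640x3 uint8, red, green, blue), "range_z" (480x640 float32, m along the optical axis (not along the pixel's ray), 0 where there is no reading), "vfov" (degrees; the focal length in pixels is half the picture's height over the tangent of half this angle, whatever the lens; pixels are square), "cx", "cy" (the principal point, pixels), "rvec" (rotation vector, rad) and "tvec" (3), from world to camera coordinates, as OpenCV has them. Camera axes: x right, y down, z forward; pixel columns grow to the right and rows downward; lengths in m; the calibration is good to about 2 mm. A picture is of the moment at which its call begins.
- robot.finish_job(): hands the job in, once; it reports no verdict.
Trained networks look in a picture, given as the dict that the camera call returned (one of the last four; its "shot" number tells which), for a name from the list of things; names that differ only in an ending like _2 or _b are one class to them, and where a whole thing is asked for, a point or a joint stands for the part that bears it (a point fixed in the world has none). Each returns a list of dicts, best first, with "conf" (0 to 1); they miss things now and then, are a little off and sometimes report something else, mostly with a low value. They report only what shows in the picture. A call takes as long as a camera call. They do not tell look-alikes from the thing itself.
- outline_of(picture, target): "region" (480x640 bool, what is visible of it) and "extent" ([left, top, right, bottom] in pixels, round what is visible of it).
The state is a dict: "clock": time; "q": joint angles; "dq": joint speeds; "tau": joint torques, N m; "tool_pos": TCP position; "ee_rot": TCP orientation; "ft_force": force on the tool from outside, world axes, zero at the start; "torque": the same for the moment, N m; "finger_gap": opening from 0.0 (shut) to 1.0 (fully open).
Only numpy, scipy, OpenCV 4.12 (cv2) and the standard library are available. Lean on these libraries where they do the work, as an engineer would, in place of code of your own. Each camera call takes 0.05 s, during which the arm holds its last target.

## Working session

There is one attempt and no reset: what is moved stays moved. The work goes in short steps, Python scripts to look and compute and a tool call to move; the robot and the scene stay as the last step left them, time stands still between calls to the robot, and variables do not carry over. Pictures are saved under pics/ and viewed, and the job is handed in when it is done.

Besides the shell and the picture viewer there is one more tool, called after "Call:" by a JSON object that holds its "method" and its "body", one argument or row to a line. arm_command: Moves the arm, as the interface text tells. Its arguments: {"type":"object","properties":{"deltas":{"type":"array","items":{"type":"object","properties":{"tx":{"type":"number"},"ty":{"type":"number"},"tz":{"type":"number"},"rx":{"type":"number"},"ry":{"type":"number"},"rz":{"type":"number"},"jaw":{"type":"number"}}}}},"required":["deltas"]}

```bash
ls; mkdir -p pics
cat > h.py <<'E'
import numpy as np,cv2
from plant import robot,camera,outline_of
def K(p):
    f=240/np.tan(np.radians(p['vfov'])/2); return f,p['cx'],p['cy']
def pts(p,mask=None):
    f,cx,cy=K(p); z=p['range_z']; v,u=np.mgrid[0:480,0:640]
    c=np.stack([(u-cx)/f*z,(v-cy)/f*z,z],-1)
    R=cv2.Rodrigues(np.array(p['rvec'],float))[0]; w=(c-np.array(p['tvec']).ravel())@R
    w[z<=0]=np.nan
    return w
def save(p,n): cv2.imwrite('pics/'+n,p['frame'][:,:,::-1])
E
python3 - <<'E'
from h import *
s=robot.read_state();print(s, robot.grip_depth)
for n in ['side','top']:
    p=camera(n);save(p,n+'0.png');w=pts(p);np.save(n+'0.npy',w);print(n,p['vfov'],p['cx'],p['cy'],p['rvec'],p['tvec'])
    for t in ['jar','dish','wastebox','flap','lever','lever_pad','beaker','vial','wash_bottle','forceps','slide_box','dish_stack']:
        for o in outline_of(p,t)[:3]:
            q=w[o['region']];q=q[~np.isnan(q[:,0])]
            if len(q): print(n,t,round(o['conf'],2),np.round(o['extent']),np.round(np.median(q,0),3),np.round(np.percentile(q,3,axis=0),3),np.round(np.percentile(q,97,axis=0),3))
E
```

```text
pics
{'clock': 0.0, 'q': array([-1.37220227,  0.41192906, -0.01271953,  1.59707446,  0.00558132,
        1.13429801, -0.08220811]), 'dq': array([-1.97092594e-03, -2.93713001e-04, -6.14243553e-04,  9.21728223e-04,
       -4.49268846e-05,  8.38673361e-04,  5.50191888e-04]), 'tau': array([-1.57734070e-03, -6.00620842e+01,  6.81496281e-01, -2.99415100e+01,
        1.38901896e-02,  1.07503898e-02,  1.58528269e-05]), 'tool_pos': array([0.16473096, 0.60266766, 0.40382217]), 'ee_rot': array([[-9.64625211e-01,  2.63624893e-01, -3.44865341e-04],
       [ 2.63625100e-01,  9.64623826e-01, -1.63764862e-03],
       [-9.90596181e-05, -1.67063231e-03, -9.99998600e-01]]), 'ft_force': array([ 0.11253349, -0.47828672, -0.05114102]), 'torque': array([-0.03008747,  0.03971801, -0.01765105]), 'finger_gap': 0.9984684303460337} 0.1547
side 43.78518768842266 325.3942698489382 232.89101734738702 [ 1.9854598  -0.92762542  0.46855163] [-0.41754437  0.36886761  0.88066716]
side jar 0.84 [332. 207. 365. 259.] [ 0.604 -0.097  0.168] [ 0.591 -0.113  0.125] [ 0.636 -0.065  0.197]
side jar 0.73 [476. 265. 514. 329.] 
[... 2761 characters left out ...]
.472 -0.215  0.15 ] [ 0.408 -0.228  0.092] [ 0.623 -0.197  0.178]
top lever_pad 0.43 [230. 172. 479. 376.] [ 0.639 -0.016  0.117] [ 0.483 -0.219  0.08 ] [0.753 0.186 0.148]
top vial 0.81 [504. 316. 525. 330.] [ 0.483 -0.329  0.052] [ 0.472 -0.345  0.009] [ 0.496 -0.321  0.058]
top wash_bottle 0.95 [495. 238. 538. 273.] [ 0.612 -0.325  0.099] [ 0.588 -0.356  0.001] [ 0.642 -0.308  0.151]
top forceps 0.93 [365. 315. 377. 381.] [ 0.453 -0.056  0.005] [ 0.39  -0.067 -0.001] [ 0.501 -0.045  0.01 ]
top slide_box 0.93 [274. 315. 327. 365.] [0.454 0.081 0.03 ] [0.414 0.037 0.025] [0.494 0.126 0.034]
top dish_stack 0.95 [184. 211. 224. 246.] [0.677 0.274 0.059] [0.65  0.248 0.013] [0.706 0.304 0.064]
```

View pics/side0.png

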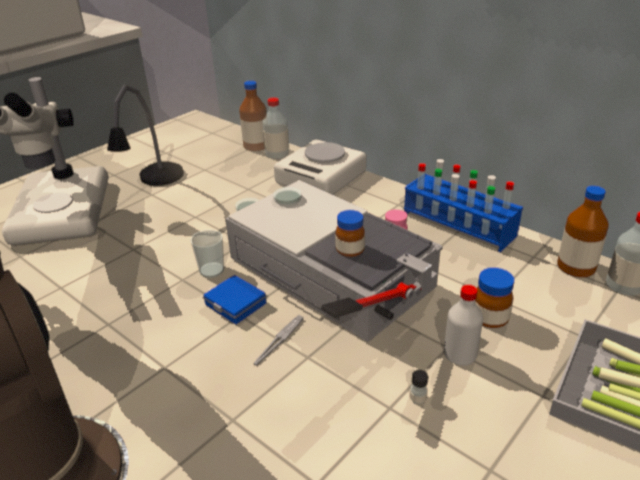

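View pics/top0.png

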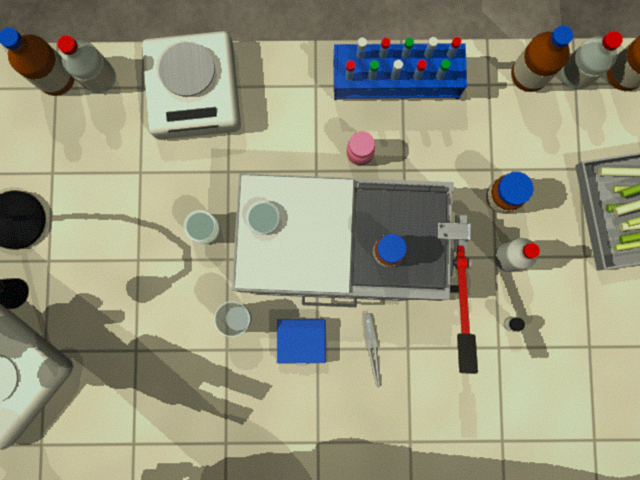

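The jar is at top pixel (390,248), with its blue cap, standing on the flap. The larger amber jar at (514,190) and the pink one at (361,148) are decoys. The lever pad is at (467,353) and the dish at (263,217). Next I fit the box pose.

Run:
```python
from h import *
p=camera('top');w=pts(p);f=p['frame'].astype(int)
z=w[...,2]
v,u=np.mgrid[0:480,0:640]
roi=(u>225)&(u<360)&(v>165)&(v<305)
m=roi&(abs(z-.117)<.006)&(f.min(-1)>120)
c=w[m][:,:2].astype(np.float32)
# fill jar/dish: minAreaRect
from numpy import percentile
r=cv2.minAreaRect(c*1000);print('board',r, np.median(w[m][:,2]))
m2=(u>340)&(u<460)&(v>175)&(v<305)&(abs(z-.118)<.006)&(f.max(-1)<95)
r2=cv2.minAreaRect(w[m2][:,:2].astype(np.float32)*1000);print('flap',r2,np.median(w[m2][:,2]))
# edge fits: board yaw via row extremes
bx=[];
for y in np.arange(c[:,1].min()+.02,c[:,1].max()-.02,.004):
    s=c[abs(c[:,1]-y)<.002]; bx.append((y,s[:,0].min(),s[:,0].max()))
bx=np.array(bx);print([np.polyfit(bx[:,0],bx[:,i],1) for i in(1,2)])
by=[]
for x in np.arange(c[:,0].min()+.02,c[:,0].max()-.02,.004):
    s=c[abs(c[:,0]-x)<.002]; by.append((x,s[:,1].min(),s[:,1].max()))
by=np.array(by);print([np.polyfit(by[:,0],by[:,i],1) for i in(1,2)])
def cyl(ext,zt):
    o=[a for a in outline_of(p,ext)]
    for a in o:
        q=w[a['region']];q=q[~np.isnan(q[:,0])];top=q[:,2]>np.percentile(q[:,2],97)-.008
        print(ext,a['conf'],cv2.minEnclosingCircle(q[top][:,:2].astype(np.float32)*1000), np.percentile(q[:,2],95))
for t in['jar','dish']:cyl(t,0)
red=(f[...,0]>130)&(f[...,1]<60)&(u>445)&(u<480)&(v>240)&(v<340)
q=w[red];q=q[~np.isnan(q[:,0])];print('lever red', np.polyfit(q[:,0],q[:,1],1),q.min(0),q.max(0))
blk=(f.max(-1)<60)&(u>450)&(u<485)&(v>328)&(v<378)&(z>.1)
q=w[blk];print('pad',len(q),q.mean(0),np.percentile(q,[2,98],axis=0),cv2.minAreaRect(q[:,:2].astype(np.float32)*1000))
```

```text
board ((655.18603515625, 82.57814025878906), (234.05224609375, 219.45480346679688), 87.1266098022461) 0.11749257369366524
flap ((644.2943115234375, -109.84274291992188), (186.4285888671875, 202.26119995117188), 87.45013427734375) 0.11779876175878728
[array([0.0476457 , 0.54355096]), array([0.0544866, 0.757879 ])]
[array([-0.05474593,  0.02110668]), array([-0.05358252,  0.23271869])]
jar 0.74 ((618.5848388671875, -81.5882339477539), 24.684528350830078) 0.19578564280518576
jar 0.74 ((835.6311645507812, -39.75434112548828), 25.3660888671875) 0.07789300360736146
jar 0.69 ((741.8272705078125, -330.5803527832031), 32.7481803894043) 0.09940242919398785
dish 0.81 ((683.3646240234375, 146.8155517578125), 30.804044723510742) 0.13498991933984925
lever red [-0.05594838 -0.18623542] [ 0.47067825 -0.23096198  0.08906061] [ 0.63100051 -0.20717266  0.15366917]
pad 652 [ 0.43705974 -0.21107935  0.16702844] [[ 0.40729398 -0.22552297  0.15437383]
 [ 0.46750513 -0.19677476  0.17964066]] ((437.4233703613281, -211.3771514892578), (30.39104652404785, 64.1536865234375), 87.30239868164062)
```

```bash
cat >> h.py <<'E'
from scipy.spatial.transform import Rotation as Ro
O=np.array([.6502,.0025]);TH=-.0542
BX=np.array([np.cos(TH),np.sin(TH)]);BY=np.array([-np.sin(TH),np.cos(TH)])
def b2w(x,y): return O+x*BX+y*BY
def w2b(p): d=np.asarray(p)[...,:2]-O; return np.stack([d@BX,d@BY],-1)
RT=np.array([np.r_[-BY,0],np.r_[BX,0],[0,0,-1]]).T  # y=box x, z down, x=y cross z
RT[:,0]=np.cross(RT[:,1],RT[:,2])
def plan(pos,R,step=.03,ang=6.):
    s=robot.read_state();p=s['tool_pos'];A=s['ee_rot']
    rv=Ro.from_matrix(A.T@R).as_rotvec();n=int(max(np.ceil(np.linalg.norm(np.array(pos)-p)/step),np.ceil(np.degrees(np.linalg.norm(rv))/ang),1))
    print('n',n,'rot/row',np.round(np.degrees(rv)/n,2))
    for i in range(n):
        Ri=A@Ro.from_rotvec(rv*i/n).as_matrix(); d=Ri.T@((np.array(pos)-p)/n)*100
        print(np.round(d,2))
E
python3 - <<'E'
from h import *
w=np.load('top0.npy');b=w2b(w)
m=(b[...,1]<-.15)&(b[...,1]>-.24)&(abs(b[...,0])<.12)&(w[...,2]>.128)
q=np.c_[b[m],w[m][:,2]];q=q[q[:,0]>-.04];print(len(q),np.percentile(q,[1,50,99],axis=0))
print(w2b([.6186,-.0816]),w2b([.6834,.1468]),w2b([.437,-.211]))
t=b2w(-.027,-.150);print(t);plan([*t,.404],RT)
E
```

```text
1 [[ 0.02955118 -0.18662524  0.12870646]
 [ 0.02955118 -0.18662524  0.12870646]
 [ 0.02955118 -0.18662524  0.12870646]]
[-0.02699761 -0.08568838] [0.02533402 0.14588666] [-0.20132089 -0.22473627]
[ 0.61511363 -0.14581705]
n 30 rot/row [ 0.   -0.    2.59]
[-2.11 -2.01  0.  ]
[-2.19 -1.91  0.  ]
[-2.28 -1.81  0.  ]
[-2.36 -1.71  0.  ]
[-2.43 -1.6   0.  ]
[-2.5  -1.49  0.  ]
[-2.57 -1.37  0.  ]
[-2.63 -1.26  0.  ]
[-2.68 -1.13  0.  ]
[-2.73 -1.01  0.  ]
[-2.77 -0.89  0.  ]
[-2.81 -0.76  0.  ]
[-2.84 -0.63  0.  ]
[-2.87 -0.5   0.  ]
[-2.89 -0.37  0.  ]
[-2.9  -0.24  0.  ]
[-2.91 -0.11  0.  ]
[-2.91  0.02  0.  ]
[-2.91  0.15  0.  ]
[-2.9   0.28  0.  ]
[-2.88  0.41  0.  ]
[-2.86  0.55  0.  ]
[-2.83  0.67  0.  ]
[-2.8  0.8  0. ]
[-2.76  0.93  0.  ]
[-2.72  1.05  0.  ]
[-2.67  1.17  0.  ]
[-2.61  1.29  0.  ]
[-2.55  1.41  0.  ]
[-2.48  1.52  0.  ]
```

Call:
{"method": "arm_command", "body": {
  "deltas": [
    {"tx": -2.1,"ty": -2.0,"tz": -0.2,"rz": 2.6,"jaw": 4.2},
    {"tx": -2.2,"ty": -1.9,"tz": -0.2,"rz": 2.6,"jaw": 4.2},
    {"tx": -2.3,"ty": -1.8,"tz": -0.2,"rz": 2.6,"jaw": 4.2},
    {"tx": -2.4,"ty": -1.7,"tz": -0.2,"rz": 2.6,"jaw": 4.2},
    {"tx": -2.4,"ty": -1.6,"tz": -0.2,"rz": 2.6,"jaw": 4.2}
  ]
}}

```text
validation failed for argument at $.de...
```

Call:
{"method": "arm_command", "body": {
  "deltas": [
    {"tx": -2.5,"ty": -1.5,"tz": -0.2,"rz": 2.6,"jaw": 4.2},
    {"tx": -2.6,"ty": -1.4,"tz": -0.2,"rz": 2.6,"jaw": 4.2},
    {"tx": -2.6,"ty": -1.3,"tz": -0.2,"rz": 2.6,"jaw": 4.2},
    {"tx": -2.7,"ty": -1.1,"tz": -0.2,"rz": 2.6,"jaw": 4.2},
    {"tx": -2.7,"ty": -1.0,"tz": -0.2,"rz": 2.6,"jaw": 4.2}
  ]
}}

```text
validation failed for argument at $.de...
```

Call:
{"method": "arm_command", "body": {
  "deltas": [
    {"tx": -2.8,"ty": -0.9,"rz": 2.6,"jaw": 4.2},
    {"tx": -2.8,"ty": -0.8,"rz": 2.6,"jaw": 4.2},
    {"tx": -2.8,"ty": -0.6,"rz": 2.6,"jaw": 4.2},
    {"tx": -2.9,"ty": -0.5,"rz": 2.6,"jaw": 4.2},
    {"tx": -2.9,"ty": -0.4,"rz": 2.6,"jaw": 4.2}
  ]
}}

```text
validation failed for argument at $.de...
```

Call:
{"method": "arm_command", "body": {
  "deltas": [
    {"tx": -2.9,"ty": -0.2,"rz": 2.6,"jaw": 4.2},
    {"tx": -2.9,"ty": -0.1,"rz": 2.6,"jaw": 4.2},
    {"tx": -2.9,"ty": 0,"rz": 2.6,"jaw": 4.2},
    {"tx": -2.9,"ty": 0.1,"rz": 2.6,"jaw": 4.2},
    {"tx": -2.9,"ty": 0.3,"rz": 2.6,"jaw": 4.2}
  ]
}}

```text
validation failed for argument at $.de...
```

Run:
```python
from h import *
t=b2w(-.027,-.150);plan([*t,.404],RT)
print(robot.read_state())
```

```text
n 30 rot/row [ 0.   -0.    2.59]
[-2.11 -2.01  0.  ]
[-2.19 -1.91  0.  ]
[-2.28 -1.81  0.  ]
[-2.36 -1.71  0.  ]
[-2.43 -1.6   0.  ]
[-2.5  -1.49  0.  ]
[-2.57 -1.37  0.  ]
[-2.63 -1.26  0.  ]
[-2.68 -1.13  0.  ]
[-2.73 -1.01  0.  ]
[-2.77 -0.89  0.  ]
[-2.81 -0.76  0.  ]
[-2.84 -0.63  0.  ]
[-2.87 -0.5   0.  ]
[-2.89 -0.37  0.  ]
[-2.9  -0.24  0.  ]
[-2.91 -0.11  0.  ]
[-2.91  0.02  0.  ]
[-2.91  0.15  0.  ]
[-2.9   0.28  0.  ]
[-2.88  0.41  0.  ]
[-2.86  0.55  0.  ]
[-2.83  0.67  0.  ]
[-2.8  0.8  0. ]
[-2.76  0.93  0.  ]
[-2.72  1.05  0.  ]
[-2.67  1.17  0.  ]
[-2.61  1.29  0.  ]
[-2.55  1.41  0.  ]
[-2.48  1.52  0.  ]
{'clock': 1.45, 'q': array([-1.37221136,  0.4110798 , -0.01270318,  1.59622063,  0.00561734,
        1.1342633 , -0.08222776]), 'dq': array([ 1.50010956e-03, -4.27408470e-04, -5.84002832e-04,  1.30596339e-05,
        8.25613126e-05, -8.49430499e-04,  1.99784111e-03]), 'tau': array([-7.41256008e-04, -6.00406551e+01,  6.80791531e-01, -2.99728972e+01,
        1.39184715e-02,  2.00292998e-03,  1.12497894e-06]), 'tool_pos': array([0.16478075, 0.60288116, 0.40470161]), 'ee_rot': array([[-9.64621336e-01,  2.63639295e-01,  2.62245414e-05],
       [ 2.63639296e-01,  9.64621334e-01,  6.07086229e-05],
       [-9.29157361e-06,  6.54746525e-05, -9.99999998e-01]]), 'ft_force': array([-0.05754226, -0.39619575,  0.1753898 ]), 'torque': array([ 0.07316647,  0.02628233, -0.02178269]), 'finger_gap': 1.0024405712692765}
```

The arm didn't move because the calls failed validation. I'll try a row with every key present.

Call:
{"method": "arm_command", "body": {
  "deltas": [
    {"tx": -2.1,"ty": -2.0,"tz": -0.2,"rx": 0,"ry": 0,"rz": 2.6,"jaw": 4.2}
  ]
}}

```text
clock: 1.53
tool_pos: [0.1759, 0.581, 0.4059]
ee_rot: [[-0.954, 0.301, -0.003], [0.301, 0.954, 0.002], [0.003, 0.001, -1.0]]
ft_force: [-0.5, -0.2, 0.3]
finger_gap: 0.883
```

Call:
{"method": "arm_command", "body": {
  "deltas": [
    {"tx": -2.2,"ty": -1.9,"tz": -0.2,"rx": 0,"ry": 0,"rz": 2.6,"jaw": 4.2},
    {"tx": -2.3,"ty": -1.8,"tz": -0.2,"rx": 0,"ry": 0,"rz": 2.6,"jaw": 4.2},
    {"tx": -2.4,"ty": -1.7,"tz": -0.2,"rx": 0,"ry": 0,"rz": 2.6,"jaw": 4.2},
    {"tx": -2.4,"ty": -1.6,"tz": -0.2,"rx": 0,"ry": 0,"rz": 2.6,"jaw": 4.2},
    {"tx": -2.5,"ty": -1.5,"tz": -0.2,"rx": 0,"ry": 0,"rz": 2.6,"jaw": 4.2}
  ]
}}

```text
clock: 1.95
tool_pos: [0.2557, 0.4521, 0.4169]
ee_rot: [[-0.857, 0.515, 0.0], [0.515, 0.857, 0.0], [0.0, 0.0, -1.0]]
ft_force: [0.5, 0.2, -0.0]
finger_gap: 0.496
```

Call:
{"method": "arm_command", "body": {
  "deltas": [
    {"tx": -2.6,"ty": -1.4,"tz": -0.2,"rx": 0,"ry": 0,"rz": 2.6,"jaw": 4.2},
    {"tx": -2.6,"ty": -1.3,"tz": -0.2,"rx": 0,"ry": 0,"rz": 2.6,"jaw": 4.2},
    {"tx": -2.7,"ty": -1.1,"tz": -0.2,"rx": 0,"ry": 0,"rz": 2.6,"jaw": 4.2},
    {"tx": -2.7,"ty": -1.0,"tz": -0.2,"rx": 0,"ry": 0,"rz": 2.6,"jaw": 4.2},
    {"tx": -2.8,"ty": -0.9,"tz": 0,"rx": 0,"ry": 0,"rz": 2.6,"jaw": 4.2}
  ]
}}

```text
clock: 2.37
tool_pos: [0.3306, 0.3269, 0.4253]
ee_rot: [[-0.719, 0.695, 0.001], [0.695, 0.719, 0.001], [0.0, 0.001, -1.0]]
ft_force: [1.1, -0.0, 0.3]
finger_gap: 0.49
```

Call:
{"method": "arm_command", "body": {
  "deltas": [
    {"tx": -2.8,"ty": -0.8,"tz": 0,"rx": 0,"ry": 0,"rz": 2.6,"jaw": 4.2},
    {"tx": -2.8,"ty": -0.6,"tz": 0,"rx": 0,"ry": 0,"rz": 2.6,"jaw": 4.2},
    {"tx": -2.9,"ty": -0.5,"tz": 0,"rx": 0,"ry": 0,"rz": 2.6,"jaw": 4.2},
    {"tx": -2.9,"ty": -0.4,"tz": 0,"rx": 0,"ry": 0,"rz": 2.6,"jaw": 4.2},
    {"tx": -2.9,"ty": -0.2,"tz": 0,"rx": 0,"ry": 0,"rz": 2.6,"jaw": 4.2}
  ]
}}

```text
clock: 2.78
tool_pos: [0.4054, 0.2019, 0.425]
ee_rot: [[-0.544, 0.839, 0.0], [0.839, 0.544, 0.001], [0.0, 0.001, -1.0]]
ft_force: [-0.3, 0.6, -0.2]
finger_gap: 0.493
```

Run:
```python
from h import *
t=b2w(-.027,-.150);plan([*t,.41],RT)
print(robot.read_state()['finger_gap'],robot.read_state()['tool_pos'],robot.read_state()['q'])
```

```text
n 14 rot/row [ 0.   -0.    2.58]
[-2.9  -0.1   0.11]
[-2.9   0.03  0.11]
[-2.9   0.17  0.11]
[-2.89  0.3   0.11]
[-2.87  0.42  0.11]
[-2.85  0.55  0.11]
[-2.82  0.68  0.11]
[-2.79  0.81  0.11]
[-2.75  0.93  0.11]
[-2.7   1.05  0.11]
[-2.65  1.17  0.11]
[-2.6   1.29  0.11]
[-2.54  1.41  0.11]
[-2.47  1.52  0.11]
0.4927276700928569 [0.40541409 0.20188605 0.42499756] [-0.89070141  0.08524892  0.34727359  1.98383666 -0.03326014  1.07710133
  0.04682356]
```

Call:
{"method": "arm_command", "body": {
  "deltas": [
    {"tx": -2.9,"ty": -0.1,"tz": 0,"rx": 0,"ry": 0,"rz": 2.6,"jaw": 4.2},
    {"tx": -2.9,"ty": 0,"tz": 0,"rx": 0,"ry": 0,"rz": 2.6,"jaw": 4.2},
    {"tx": -2.9,"ty": 0.2,"tz": 0,"rx": 0,"ry": 0,"rz": 2.6,"jaw": 4.2},
    {"tx": -2.9,"ty": 0.3,"tz": 0,"rx": 0,"ry": 0,"rz": 2.6,"jaw": 4.2},
    {"tx": -2.9,"ty": 0.4,"tz": 0,"rx": 0,"ry": 0,"rz": 2.6,"jaw": 4.2}
  ]
}}

```text
clock: 3.2
tool_pos: [0.4805, 0.0774, 0.425]
ee_rot: [[-0.342, 0.94, 0.001], [0.94, 0.342, 0.0], [0.0, 0.001, -1.0]]
ft_force: [-0.0, 1.2, -0.8]
finger_gap: 0.492
```

Call:
{"method": "arm_command", "body": {
  "deltas": [
    {"tx": -2.9,"ty": 0.6,"tz": 0,"rx": 0,"ry": 0,"rz": 2.6,"jaw": 4.2},
    {"tx": -2.8,"ty": 0.7,"tz": 0,"rx": 0,"ry": 0,"rz": 2.6,"jaw": 4.2},
    {"tx": -2.8,"ty": 0.8,"tz": 0,"rx": 0,"ry": 0,"rz": 2.6,"jaw": 4.2},
    {"tx": -2.8,"ty": 0.9,"tz": 0,"rx": 0,"ry": 0,"rz": 2.6,"jaw": 4.2},
    {"tx": -2.7,"ty": 1.1,"tz": 0,"rx": 0,"ry": 0,"rz": 2.6,"jaw": 4.2}
  ]
}}

```text
clock: 3.62
tool_pos: [0.5563, -0.0476, 0.4249]
ee_rot: [[-0.122, 0.993, 0.0], [0.993, 0.122, 0.0], [0.0, 0.0, -1.0]]
ft_force: [0.9, 0.5, 0.2]
finger_gap: 0.494
```

Call:
{"method": "arm_command", "body": {
  "deltas": [
    {"tx": -2.7,"ty": 1.2,"tz": 0,"rx": 0,"ry": 0,"rz": 2.6,"jaw": 4.2},
    {"tx": -2.6,"ty": 1.3,"tz": 0,"rx": 0,"ry": 0,"rz": 2.6,"jaw": 4.2},
    {"tx": -2.5,"ty": 1.4,"tz": 0,"rx": 0,"ry": 0,"rz": 2.6,"jaw": 4.2},
    {"tx": -2.5,"ty": 1.5,"tz": 0,"rx": 0,"ry": 0,"rz": 2.6,"jaw": 4.2},
    {"tx": 0,"ty": 0,"tz": 0,"rx": 0,"ry": 0,"rz": 0,"jaw": 4.2}
  ]
}}

```text
clock: 4.03
tool_pos: [0.6166, -0.1513, 0.4246]
ee_rot: [[0.065, 0.998, 0.001], [0.998, -0.065, -0.004], [-0.004, 0.001, -1.0]]
ft_force: [-0.6, -0.1, -0.3]
finger_gap: 0.492
```

Run:
```python
from h import *
p=camera('top');save(p,'t1.png');w=pts(p)
s=robot.read_state();print(s['finger_gap'],s['tool_pos'],w2b(s['tool_pos']),s['q'])
p=camera('side');save(p,'s1.png')
t=b2w(-.027,-.150);plan([*t,.308],RT)
```

```text
0.49062131526478464 [ 0.61597332 -0.14918434  0.42434133] [-0.02595915 -0.15331577] [-0.29302552  0.46405819  0.65606391  1.58173986 -0.29524939  1.19713547
  0.35832182]
n 4 rot/row [-0.01  0.01 -0.07]
[ 0.04 -0.01  2.91]
[ 0.04 -0.01  2.91]
[ 0.04 -0.02  2.91]
[ 0.04 -0.02  2.91]
```

View pics/t1.png

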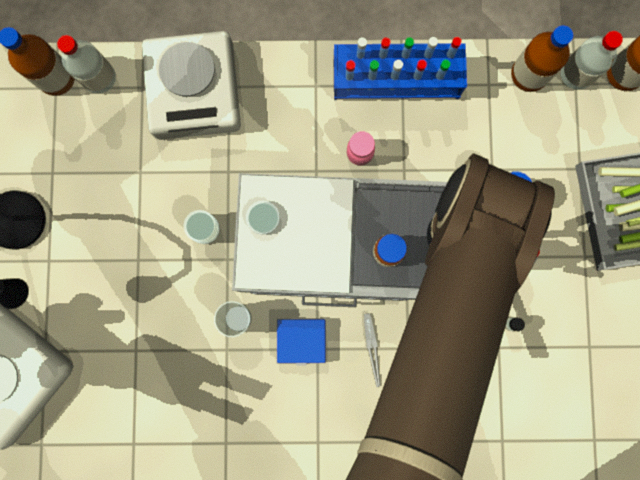

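View pics/s1.png

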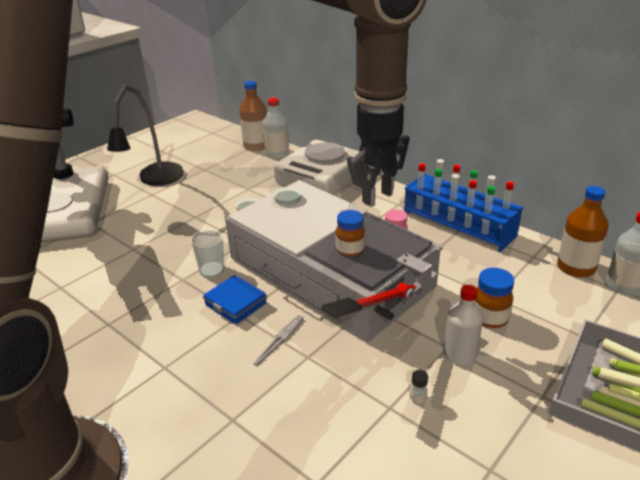

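The gripper stands above the flap to the right of the jar (side pixel 378,180), and the way down is clear. Descending.

Call:
{"method": "arm_command", "body": {
  "deltas": [
    {"tx": 0,"ty": 0,"tz": 3.0,"rx": 0,"ry": 0,"rz": 0,"jaw": 4.2},
    {"tx": 0,"ty": 0,"tz": 3.0,"rx": 0,"ry": 0,"rz": 0,"jaw": 4.2},
    {"tx": 0,"ty": 0,"tz": 3.0,"rx": 0,"ry": 0,"rz": 0,"jaw": 4.2},
    {"tx": 0,"ty": 0,"tz": 2.6,"rx": 0,"ry": 0,"rz": 0,"jaw": 4.2},
    {"tx": 0,"ty": 0,"tz": 0,"rx": 0,"ry": 0,"rz": 0,"jaw": 4.2}
  ]
}}

```text
clock: 4.55
tool_pos: [0.6138, -0.1435, 0.3037]
ee_rot: [[0.055, 0.998, -0.008], [0.998, -0.055, 0.002], [0.002, -0.008, -1.0]]
ft_force: [-0.5, 0.2, -0.6]
finger_gap: 0.494
```

Run:
```python
from h import *
p=camera('side');save(p,'s2.png');w=pts(p)
s=robot.read_state();print(s['finger_gap'],s['tool_pos'],w2b(s['tool_pos']),s['ft_force'])
b=w2b(w)
for lo in np.arange(.10,.24,.01):
    m=(abs(b[...,0]+.026)<.08)&(b[...,1]<-.117)&(b[...,1]>-.2)&(w[...,2]>lo)&(w[...,2]<lo+.01)
    if m.sum():print(round(lo,2),m.sum(),np.percentile(b[m],[2,98],axis=0).round(3).tolist())
cv2.imwrite('pics/s2c.png',cv2.resize(p['frame'][120:330,270:480,::-1],(600,600)))
```

```text
0.4888921766001955 [ 0.61472596 -0.1443052   0.30659815] [-0.027469   -0.14851137] [-0.03007192 -0.31734777 -0.36546652]
0.1 17 [[-0.106, -0.196], [-0.082, -0.124]]
0.11 790 [[-0.105, -0.199], [0.048, -0.119]]
0.12 1420 [[-0.087, -0.196], [0.051, -0.12]]
0.13 31 [[-0.057, -0.169], [0.009, -0.136]]
0.14 92 [[-0.064, -0.159], [0.0, -0.138]]
0.15 109 [[-0.064, -0.16], [0.004, -0.138]]
0.16 104 [[-0.065, -0.159], [0.003, -0.138]]
0.17 89 [[-0.064, -0.16], [0.009, -0.137]]
0.18 183 [[-0.082, -0.162], [0.023, -0.138]]
0.19 146 [[-0.084, -0.162], [0.025, -0.137]]
0.2 226 [[-0.088, -0.165], [0.029, -0.135]]
0.21 220 [[-0.091, -0.166], [0.032, -0.138]]
0.22 230 [[-0.094, -0.167], [0.034, -0.138]]
0.23 342 [[-0.095, -0.168], [0.034, -0.137]]
```

View pics/s2c.png

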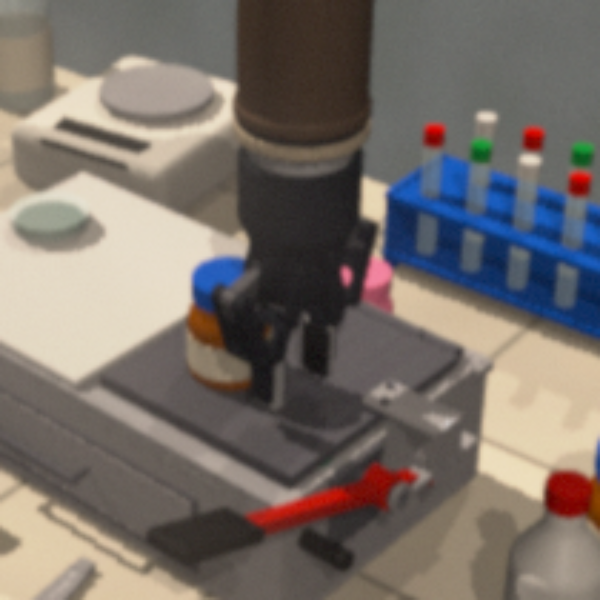

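Call:
{"method": "arm_command", "body": {
  "deltas": [
    {"tx": 0.8,"ty": 0,"tz": 0,"rx": 0,"ry": 0,"rz": 0,"jaw": 4.2},
    {"tx": 0.8,"ty": 0,"tz": 0,"rx": 0,"ry": 0,"rz": 0,"jaw": 4.2},
    {"tx": 0.6,"ty": 0,"tz": 0,"rx": 0,"ry": 0,"rz": 0,"jaw": 4.2},
    {"tx": 0.5,"ty": 0,"tz": 0,"rx": 0,"ry": 0,"rz": 0,"jaw": 4.2},
    {"tx": 0.5,"ty": 0,"tz": 0,"rx": 0,"ry": 0,"rz": 0,"jaw": 4.2}
  ]
}}

```text
clock: 5.02
tool_pos: [0.6177, -0.1132, 0.3098]
ee_rot: [[0.056, 0.998, 0.001], [0.998, -0.056, 0.0], [0.0, 0.001, -1.0]]
ft_force: [0.2, -1.5, -0.5]
finger_gap: 0.493
```

Call:
{"method": "arm_command", "body": {
  "deltas": [
    {"tx": 0.5,"ty": 0,"tz": 0,"rx": 0,"ry": 0,"rz": 0,"jaw": 4.2},
    {"tx": 0.5,"ty": 0,"tz": 0,"rx": 0,"ry": 0,"rz": 0,"jaw": 4.2},
    {"tx": 0.5,"ty": 0,"tz": 0,"rx": 0,"ry": 0,"rz": 0,"jaw": 4.2},
    {"tx": 0.5,"ty": 0,"tz": 0,"rx": 0,"ry": 0,"rz": 0,"jaw": 4.2},
    {"tx": 0.5,"ty": 0,"tz": 0,"rx": 0,"ry": 0,"rz": 0,"jaw": 4.2}
  ]
}}

```text
clock: 5.43
tool_pos: [0.619, -0.0893, 0.309]
ee_rot: [[0.058, 0.998, 0.001], [0.998, -0.058, -0.001], [-0.001, 0.001, -1.0]]
ft_force: [0.1, -2.4, 3.2]
finger_gap: 0.49
```

```bash
cat >> h.py <<'E'
def look(n):
    s=robot.read_state();print(s['clock'],s['finger_gap'],s['tool_pos'],w2b(s['tool_pos']),s['ft_force'],s['ee_rot'][:,2])
    for c in('side','top'):
        p=camera(c);w=pts(p);save(p,f'{c}{n}.png')
        for t in('jar','dish'):
            for o in outline_of(p,t)[:3]:
                q=w[o['region']];q=q[~np.isnan(q[:,0])];b=w2b(q)
                if len(q)>5 and abs(np.median(b[:,0]))<.1 and abs(np.median(b[:,1]))<.2:
                    print(c,t,round(o['conf'],2),o['extent'],np.percentile(b,[3,97],axis=0).round(3).tolist(),np.percentile(q[:,2],[3,97]).round(3))
        if c=='side':cv2.imwrite(f'pics/c{n}.png',cv2.resize(p['frame'][120:330,240:450,::-1],(600,600)))
E
python3 -c "
from h import *
look('3')"
```

```text
5.4333 0.48994323719577804 [ 0.61903187 -0.08926615  0.30900536] [-0.02615107 -0.09331988] [ 0.05320013 -2.36597775  3.24242924] [ 7.09045978e-04 -5.43191661e-04 -9.99999601e-01]
side jar 0.94 [323.4, 211.8, 352.8, 252.1] [[-0.055, -0.094], [-0.01, -0.043]] [0.121 0.186]
side dish 0.75 [272.1, 189.3, 297.6, 206.1] [[-0.004, 0.113], [0.048, 0.17]] [0.123 0.137]
top dish 0.89 [245.0, 199.6, 280.0, 233.2] [[-0.0, 0.121], [0.05, 0.173]] [0.128 0.135]
```

View pics/c3.png

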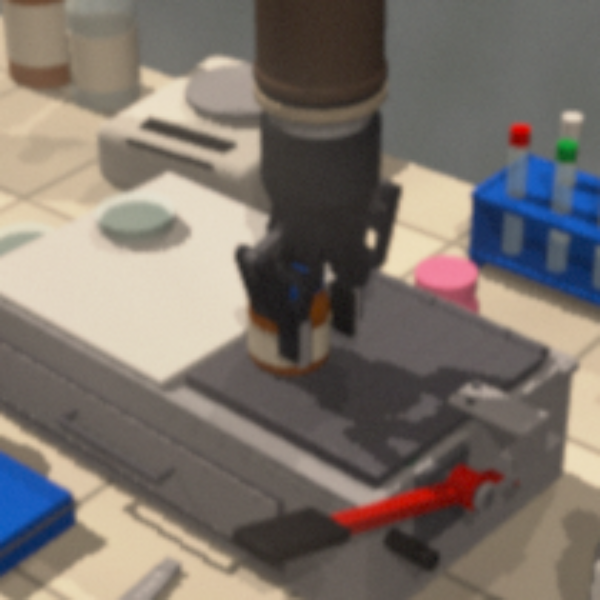

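Call:
{"method": "arm_command", "body": {
  "deltas": [
    {"tx": 0,"ty": 0,"tz": 0,"rx": 0,"ry": 0,"rz": 0,"jaw": 4.2}
  ]
}}

```text
clock: 5.82
tool_pos: [0.6188, -0.089, 0.3083]
ee_rot: [[0.057, 0.998, -0.001], [0.998, -0.057, 0.0], [0.0, -0.001, -1.0]]
ft_force: [0.8, -0.5, -0.3]
finger_gap: 0.491
```

Call:
{"method": "arm_command", "body": {
  "deltas": [
    {"tx": 0.5,"ty": 0,"tz": 0,"rx": 0,"ry": 0,"rz": 0,"jaw": 4.2},
    {"tx": 0.5,"ty": 0,"tz": 0,"rx": 0,"ry": 0,"rz": 0,"jaw": 4.2}
  ]
}}

```text
clock: 5.98
tool_pos: [0.6192, -0.0795, 0.3084]
ee_rot: [[0.058, 0.998, -0.001], [0.998, -0.058, -0.0], [-0.0, -0.001, -1.0]]
ft_force: [-0.8, -1.3, -0.5]
finger_gap: 0.494
```

```bash
python3 -c "
from h import *
look('4')"
```

```text
5.9833 0.4938199193238736 [ 0.61918572 -0.07947605  0.30844745] [-0.02652781 -0.08353582] [-0.77772732 -1.26463201 -0.53969584] [-7.93035336e-04 -2.61915840e-04 -9.99999651e-01]
side jar 0.55 [321.2, 220.3, 351.3, 250.6] [[-0.055, -0.083], [-0.011, -0.043]] [0.125 0.173]
side dish 0.88 [269.9, 184.9, 299.4, 205.8] [[-0.004, 0.114], [0.052, 0.169]] [0.122 0.137]
top dish 0.57 [247.4, 198.0, 280.5, 236.1] [[-0.001, 0.119], [0.052, 0.173]] [0.127 0.135]
```

View pics/c4.png

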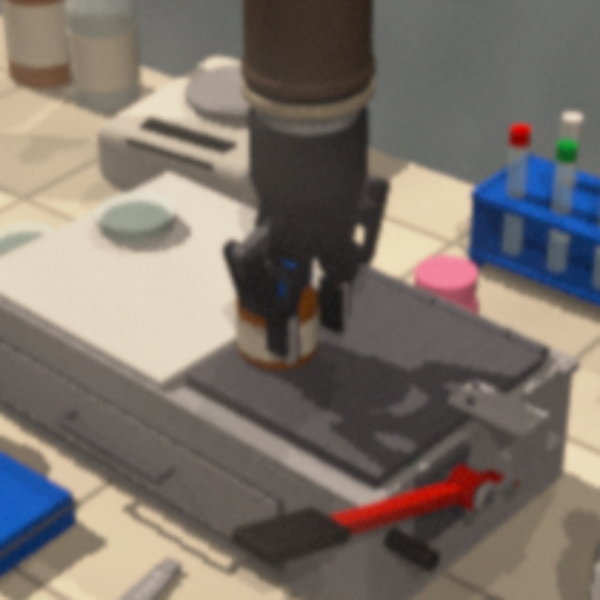

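The jar is sliding upright, cradled between the fingers (crop pixel 280,330). Continuing the push.

Call:
{"method": "arm_command", "body": {
  "deltas": [
    {"tx": 0.5,"ty": 0,"tz": 0,"rx": 0,"ry": 0,"rz": 0,"jaw": 4.2},
    {"tx": 0.5,"ty": 0,"tz": 0,"rx": 0,"ry": 0,"rz": 0,"jaw": 4.2},
    {"tx": 0.5,"ty": 0,"tz": 0,"rx": 0,"ry": 0,"rz": 0,"jaw": 4.2},
    {"tx": 0.5,"ty": 0,"tz": 0,"rx": 0,"ry": 0,"rz": 0,"jaw": 4.2},
    {"tx": 0.5,"ty": 0,"tz": 0,"rx": 0,"ry": 0,"rz": 0,"jaw": 4.2}
  ]
}}

```text
clock: 6.7
tool_pos: [0.621, -0.0538, 0.3089]
ee_rot: [[0.057, 0.998, 0.0], [0.998, -0.057, -0.0], [-0.0, 0.0, -1.0]]
ft_force: [-0.3, -1.5, -0.1]
finger_gap: 0.487
```

Call:
{"method": "arm_command", "body": {
  "deltas": [
    {"tx": 0.5,"ty": 0,"tz": 0,"rx": 0,"ry": 0,"rz": 0,"jaw": 4.2},
    {"tx": 0.5,"ty": 0,"tz": 0,"rx": 0,"ry": 0,"rz": 0,"jaw": 4.2},
    {"tx": 0.5,"ty": 0,"tz": 0,"rx": 0,"ry": 0,"rz": 0,"jaw": 4.2},
    {"tx": 0.5,"ty": 0,"tz": 0,"rx": 0,"ry": 0,"rz": 0,"jaw": 4.2},
    {"tx": 0.5,"ty": 0,"tz": 0,"rx": 0,"ry": 0,"rz": 0,"jaw": 4.2}
  ]
}}

```text
clock: 7.12
tool_pos: [0.6223, -0.0286, 0.3085]
ee_rot: [[0.057, 0.998, -0.0], [0.998, -0.057, 0.0], [0.0, -0.0, -1.0]]
ft_force: [0.1, -0.4, -0.8]
finger_gap: 0.49
```

```bash
python3 -c "
from h import *
look('5')"
```

```text
7.1167 0.4904520551738095 [ 0.62226045 -0.02860404  0.30847216] [-0.02621351 -0.03257194] [ 0.08292847 -0.38407421 -0.82079025] [-4.46250236e-04  1.88222011e-04 -9.99999883e-01]
side dish 0.68 [271.6, 187.0, 298.6, 206.7] [[-0.005, 0.113], [0.049, 0.169]] [0.123 0.137]
side dish 0.52 [303.4, 207.8, 330.8, 240.3] [[-0.054, -0.033], [-0.01, 0.008]] [0.125 0.176]
top dish 0.85 [244.5, 198.4, 280.2, 235.6] [[-0.001, 0.119], [0.05, 0.173]] [0.127 0.136]
top dish 0.5 [378.4, 184.7, 470.2, 285.0] [[-0.083, -0.231], [0.093, -0.108]] [0.09  0.124]
```

View pics/c5.png

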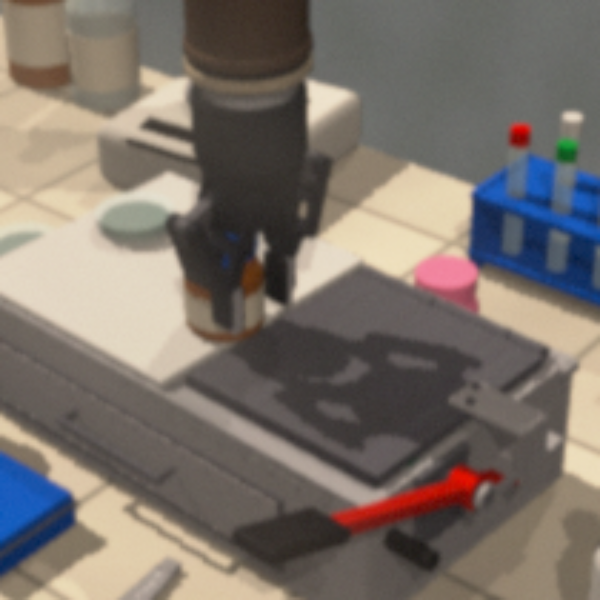

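Call:
{"method": "arm_command", "body": {
  "deltas": [
    {"tx": 0.5,"ty": 0,"tz": 0,"rx": 0,"ry": 0,"rz": 0,"jaw": 4.2},
    {"tx": 0.5,"ty": 0,"tz": 0,"rx": 0,"ry": 0,"rz": 0,"jaw": 4.2},
    {"tx": 0.5,"ty": 0,"tz": 0,"rx": 0,"ry": 0,"rz": 0,"jaw": 4.2},
    {"tx": 0.5,"ty": 0,"tz": 0,"rx": 0,"ry": 0,"rz": 0,"jaw": 4.2},
    {"tx": 0.5,"ty": 0,"tz": 0,"rx": 0,"ry": 0,"rz": 0,"jaw": 4.2}
  ]
}}

```text
clock: 7.83
tool_pos: [0.6239, -0.0039, 0.3088]
ee_rot: [[0.057, 0.998, 0.0], [0.998, -0.057, -0.0], [-0.0, 0.0, -1.0]]
ft_force: [-0.4, -2.0, 1.8]
finger_gap: 0.494
```

Call:
{"method": "arm_command", "body": {
  "deltas": [
    {"tx": 0.5,"ty": 0,"tz": 0,"rx": 0,"ry": 0,"rz": 0,"jaw": 4.2},
    {"tx": 0.5,"ty": 0,"tz": 0,"rx": 0,"ry": 0,"rz": 0,"jaw": 4.2},
    {"tx": 0.5,"ty": 0,"tz": 0,"rx": 0,"ry": 0,"rz": 0,"jaw": 4.2},
    {"tx": 0.4,"ty": 0,"tz": 0,"rx": 0,"ry": 0,"rz": 0,"jaw": 4.2},
    {"tx": 0.2,"ty": 0,"tz": 0,"rx": 0,"ry": 0,"rz": 0,"jaw": 4.2}
  ]
}}

```text
clock: 8.25
tool_pos: [0.6251, 0.0174, 0.3087]
ee_rot: [[0.057, 0.998, 0.0], [0.998, -0.057, 0.0], [0.0, 0.0, -1.0]]
ft_force: [-0.1, -2.4, 1.9]
finger_gap: 0.486
```

Call:
{"method": "arm_command", "body": {
  "deltas": [
    {"tx": -0.3,"ty": 0,"tz": 0,"rx": 0,"ry": 0,"rz": 0,"jaw": 4.2},
    {"tx": -0.8,"ty": 0,"tz": 0,"rx": 0,"ry": 0,"rz": 0,"jaw": 4.2},
    {"tx": -1.5,"ty": 0,"tz": 0,"rx": 0,"ry": 0,"rz": 0,"jaw": 4.2},
    {"tx": -2.0,"ty": 0,"tz": 0,"rx": 0,"ry": 0,"rz": 0,"jaw": 4.2},
    {"tx": -2.0,"ty": 0,"tz": 0,"rx": 0,"ry": 0,"rz": 0,"jaw": 4.2}
  ]
}}

```text
clock: 8.67
tool_pos: [0.6208, -0.0512, 0.3086]
ee_rot: [[0.057, 0.998, -0.0], [0.998, -0.057, -0.0], [-0.0, -0.0, -1.0]]
ft_force: [0.1, -0.8, 0.5]
finger_gap: 0.492
```

```bash
python3 -c "
from h import *
look('6')"
```

```text
8.6667 0.4918090023419958 [ 0.62077644 -0.05121316  0.30859301] [-0.02647053 -0.05522826] [ 0.14118294 -0.75919398  0.51708938] [-3.15952347e-04 -2.27249527e-04 -9.99999924e-01]
side jar 0.81 [284.6, 187.5, 315.6, 232.4] [[-0.053, 0.015], [-0.008, 0.063]] [0.124 0.197]
side dish 0.74 [272.5, 187.4, 288.2, 204.1] [[-0.005, 0.123], [0.04, 0.169]] [0.128 0.138]
top jar 0.94 [300.0, 229.8, 331.6, 265.0] [[-0.051, 0.022], [-0.004, 0.069]] [0.15  0.196]
top dish 0.7 [245.1, 198.0, 284.3, 238.5] [[-0.002, 0.119], [0.052, 0.174]] [0.126 0.136]
```

View pics/c6.png

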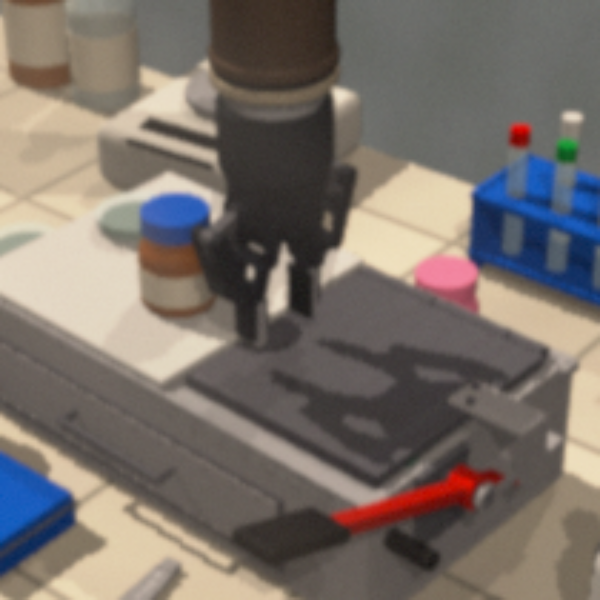

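The jar stands upright at about (-0.027, 0.045) in the box frame, on the board with a wide margin, and the dish hasn't moved. Next I raise the tool, close the fingers and move to the pad.

Call:
{"method": "arm_command", "body": {
  "deltas": [
    {"tx": -0.5,"ty": 0,"tz": -2.5,"rx": 0,"ry": 0,"rz": 0,"jaw": 2.0},
    {"tx": 0,"ty": 0,"tz": -3.0,"rx": 0,"ry": 0,"rz": 0,"jaw": 0},
    {"tx": 0,"ty": 0,"tz": -3.0,"rx": 0,"ry": 0,"rz": 0,"jaw": 0},
    {"tx": 0,"ty": 0,"tz": -1.0,"rx": 0,"ry": 0,"rz": 0,"jaw": 0},
    {"tx": 0,"ty": 0,"tz": 0,"rx": 0,"ry": 0,"rz": 0,"jaw": 0}
  ]
}}

```text
clock: 9.38
tool_pos: [0.6216, -0.0539, 0.4067]
ee_rot: [[0.056, 0.998, 0.005], [0.998, -0.056, 0.001], [0.001, 0.005, -1.0]]
ft_force: [0.3, -0.3, 0.6]
finger_gap: 0.001
```

Run:
```python
from h import *
t=b2w(-.203,-.223);plan([*t,.39],RT)
s=robot.read_state();print(s['tool_pos'],s['q'],s['finger_gap'])
```

```text
n 9 rot/row [ 0.03 -0.01 -0.01]
[-1.84 -1.97  0.17]
[-1.84 -1.97  0.18]
[-1.84 -1.97  0.18]
[-1.84 -1.97  0.18]
[-1.84 -1.97  0.18]
[-1.84 -1.97  0.18]
[-1.84 -1.97  0.18]
[-1.84 -1.97  0.18]
[-1.84 -1.97  0.18]
[ 0.62164255 -0.05390144  0.40671786] [-0.44718696  0.45792096  0.64814655  1.63165961 -0.29870594  1.14757275
  0.21783736] 0.0011824527168787227
```

Call:
{"method": "arm_command", "body": {
  "deltas": [
    {"tx": -1.8,"ty": -2.0,"tz": 0.2,"rx": 0,"ry": 0,"rz": 0,"jaw": 0},
    {"tx": -1.8,"ty": -2.0,"tz": 0.2,"rx": 0,"ry": 0,"rz": 0,"jaw": 0},
    {"tx": -1.8,"ty": -2.0,"tz": 0.2,"rx": 0,"ry": 0,"rz": 0,"jaw": 0},
    {"tx": -1.8,"ty": -2.0,"tz": 0.2,"rx": 0,"ry": 0,"rz": 0,"jaw": 0},
    {"tx": -1.8,"ty": -2.0,"tz": 0.2,"rx": 0,"ry": 0,"rz": 0,"jaw": 0}
  ]
}}

```text
clock: 9.8
tool_pos: [0.5146, -0.1381, 0.3921]
ee_rot: [[0.056, 0.998, -0.002], [0.998, -0.056, 0.0], [0.0, -0.002, -1.0]]
ft_force: [0.7, -0.2, 0.3]
finger_gap: -0.001
```

Call:
{"method": "arm_command", "body": {
  "deltas": [
    {"tx": -1.9,"ty": -2.0,"tz": 0.2,"rx": 0,"ry": 0,"rz": 0,"jaw": 0},
    {"tx": -1.9,"ty": -2.0,"tz": 0.2,"rx": 0,"ry": 0,"rz": 0,"jaw": 0},
    {"tx": -1.9,"ty": -2.0,"tz": 0.2,"rx": 0,"ry": 0,"rz": 0,"jaw": 0},
    {"tx": -1.9,"ty": -1.8,"tz": 0,"rx": 0,"ry": 0,"rz": 0,"jaw": 0},
    {"tx": 0,"ty": 0,"tz": 0,"rx": 0,"ry": 0,"rz": 0,"jaw": 0}
  ]
}}

```text
clock: 10.22
tool_pos: [0.4297, -0.2126, 0.3867]
ee_rot: [[0.062, 0.998, -0.003], [0.998, -0.062, 0.0], [0.0, -0.003, -1.0]]
ft_force: [0.4, -0.4, 0.1]
finger_gap: 0.002
```

Run:
```python
from h import *
look('7')
t=b2w(-.203,-.223);plan([*t,.34],RT)
print(robot.read_state()['q'])
```

```text
10.2167 0.00223560636623661 [ 0.42973404 -0.2125988   0.38666438] [-0.20848956 -0.22672634] [ 0.39441114 -0.41325931  0.10797719] [-2.52708927e-03  3.97190228e-04 -9.99996728e-01]
side jar 0.81 [287.4, 185.8, 315.8, 231.0] [[-0.053, 0.015], [-0.012, 0.061]] [0.126 0.197]
side dish 0.79 [271.6, 189.3, 292.9, 203.6] [[-0.036, 0.063], [0.054, 0.173]] [0.121 0.188]
top jar 0.93 [299.6, 226.3, 329.0, 263.5] [[-0.052, 0.022], [-0.005, 0.069]] [0.145 0.196]
top dish 0.56 [243.5, 198.7, 279.5, 236.8] [[-0.002, 0.119], [0.052, 0.173]] [0.126 0.135]
n 2 rot/row [-0.02  0.   -0.03]
[-0.02  0.05  2.36]
[-0.02  0.05  2.36]
[-0.28933013  0.21176218  0.74713212  1.9906742  -0.17006789  1.00167716
  0.48380104]
```

View pics/side7.png

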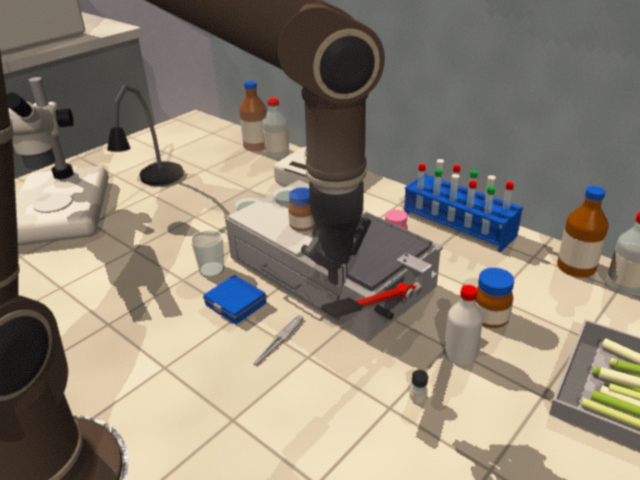

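View pics/top7.png

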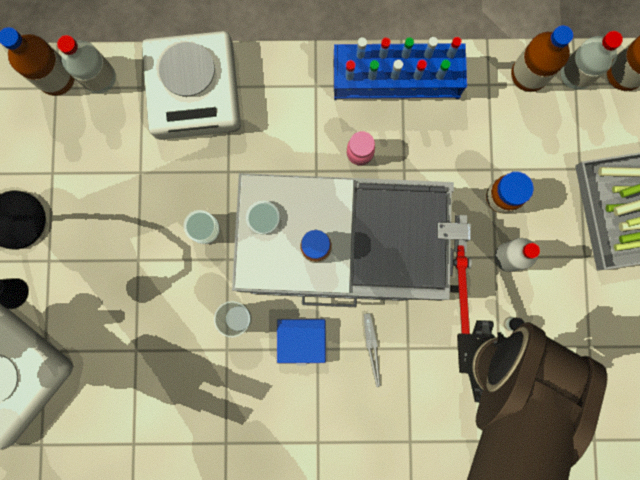

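The fingertips are over the pad (side pixel 340,290; top pixel 467,350). Now pressing down.

Call:
{"method": "arm_command", "body": {
  "deltas": [
    {"tx": 0,"ty": 0,"tz": 1.5,"rx": 0,"ry": 0,"rz": 0,"jaw": 0},
    {"tx": 0,"ty": 0,"tz": 1.5,"rx": 0,"ry": 0,"rz": 0,"jaw": 0},
    {"tx": 0,"ty": 0,"tz": 1.0,"rx": 0,"ry": 0,"rz": 0,"jaw": 0},
    {"tx": 0,"ty": 0,"tz": 0.8,"rx": 0,"ry": 0,"rz": 0,"jaw": 0},
    {"tx": 0,"ty": 0,"tz": 0.8,"rx": 0,"ry": 0,"rz": 0,"jaw": 0}
  ]
}}

```text
clock: 10.93
tool_pos: [0.4341, -0.2096, 0.3315]
ee_rot: [[0.056, 0.998, -0.0], [0.998, -0.056, 0.0], [0.0, -0.0, -1.0]]
ft_force: [-1.8, 0.6, 9.4]
finger_gap: -0.0
```

Call:
{"method": "arm_command", "body": {
  "deltas": [
    {"tx": 0,"ty": -0.1,"tz": 0.8,"rx": 0,"ry": 0,"rz": 0,"jaw": 0},
    {"tx": 0,"ty": -0.1,"tz": 0.8,"rx": 0,"ry": 0,"rz": 0,"jaw": 0},
    {"tx": 0,"ty": -0.1,"tz": 0.8,"rx": 0,"ry": 0,"rz": 0,"jaw": 0},
    {"tx": 0,"ty": -0.1,"tz": 0.8,"rx": 0,"ry": 0,"rz": 0,"jaw": 0},
    {"tx": 0,"ty": -0.1,"tz": 0.8,"rx": 0,"ry": 0,"rz": 0,"jaw": 0}
  ]
}}

```text
clock: 11.35
tool_pos: [0.4286, -0.2096, 0.2915]
ee_rot: [[0.057, 0.998, -0.001], [0.998, -0.057, 0.0], [0.0, -0.001, -1.0]]
ft_force: [-4.6, -0.8, 8.4]
finger_gap: -0.002
```

Run:
```python
from h import *
look('8')
```

```text
11.35 -0.0021287734959183255 [ 0.4285855  -0.20960397  0.29150449] [-0.20979866 -0.22379813] [-4.55440782 -0.84846153  8.37690966] [-9.17970672e-04  1.92571187e-04 -9.99999560e-01]
side jar 0.75 [285.1, 187.4, 307.7, 232.1] [[-0.053, 0.019], [-0.017, 0.06]] [0.126 0.197]
side dish 0.51 [271.6, 186.0, 293.4, 205.8] [[-0.004, 0.119], [0.048, 0.172]] [0.122 0.137]
top jar 0.77 [300.1, 228.1, 330.4, 264.2] [[-0.052, 0.022], [-0.004, 0.068]] [0.15  0.196]
top dish 0.76 [246.0, 197.7, 279.4, 235.9] [[-0.001, 0.119], [0.052, 0.172]] [0.127 0.136]
```

View pics/c8.png

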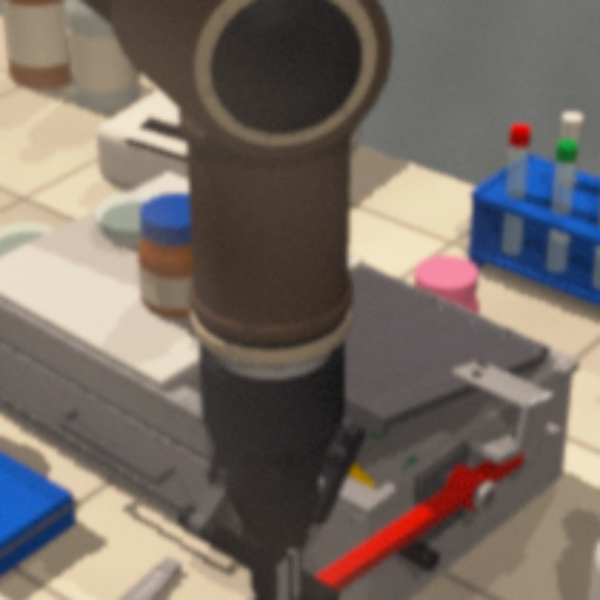

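The flap is rising and stays well clear of the gripper. Pressing on to the stop.

Call:
{"method": "arm_command", "body": {
  "deltas": [
    {"tx": 0,"ty": 0,"tz": 0.8,"rx": 0,"ry": 0,"rz": 0,"jaw": 0},
    {"tx": 0,"ty": 0,"tz": 0.8,"rx": 0,"ry": 0,"rz": 0,"jaw": 0},
    {"tx": 0,"ty": 0,"tz": 0.8,"rx": 0,"ry": 0,"rz": 0,"jaw": 0},
    {"tx": 0,"ty": 0,"tz": 0.8,"rx": 0,"ry": 0,"rz": 0,"jaw": 0},
    {"tx": 0,"ty": 0,"tz": 0.8,"rx": 0,"ry": 0,"rz": 0,"jaw": 0}
  ]
}}

```text
clock: 12.07
tool_pos: [0.4296, -0.2097, 0.2521]
ee_rot: [[0.057, 0.998, 0.002], [0.998, -0.057, -0.001], [-0.0, 0.002, -1.0]]
ft_force: [0.9, 0.3, 6.2]
finger_gap: 0.001
```

Call:
{"method": "arm_command", "body": {
  "deltas": [
    {"tx": 0,"ty": 0,"tz": 0.5,"rx": 0,"ry": 0,"rz": 0,"jaw": 0},
    {"tx": 0,"ty": 0,"tz": 0.3,"rx": 0,"ry": 0,"rz": 0,"jaw": 0},
    {"tx": 0,"ty": 0,"tz": 0,"rx": 0,"ry": 0,"rz": 0,"jaw": 0}
  ]
}}

```text
clock: 12.32
tool_pos: [0.4301, -0.2097, 0.244]
ee_rot: [[0.057, 0.998, 0.002], [0.998, -0.057, -0.001], [-0.001, 0.002, -1.0]]
ft_force: [2.3, 0.6, 4.9]
finger_gap: 0.002
```

Call:
{"method": "arm_command", "body": {
  "deltas": [
    {"tx": 0,"ty": 0,"tz": 0.2,"rx": 0,"ry": 0,"rz": 0,"jaw": 0},
    {"tx": 0,"ty": 0,"tz": 0,"rx": 0,"ry": 0,"rz": 0,"jaw": 0},
    {"tx": 0,"ty": 0,"tz": 0,"rx": 0,"ry": 0,"rz": 0,"jaw": 0}
  ]
}}

```text
clock: 12.57
tool_pos: [0.4302, -0.2096, 0.2426]
ee_rot: [[0.057, 0.998, 0.003], [0.998, -0.057, -0.001], [-0.001, 0.003, -1.0]]
ft_force: [2.3, -0.6, 6.5]
finger_gap: -0.002
```

Run:
```python
from h import *
look('9')
for c in('side','top'):
    p=camera(c);w=pts(p);b=w2b(w);f=p['frame'].astype(int)
    m=(f[...,0]>110)&(f[...,1]<60)&(f[...,2]<60)&(abs(b[...,1]+.223)<.03)&(b[...,0]<.03)&(b[...,0]>-.2)
    print(c,'lever slope',m.sum(),np.degrees(0),np.arctan(np.polyfit(b[m][:,0],w[m][:,2],1)[0]))
    m=(b[...,1]<-.05)&(b[...,1]>-.175)&(b[...,0]>-.07)&(b[...,0]<.07)&(w[...,2]>.12)&(f.max(-1)<110)
    if m.sum()>50: 
        print(m.sum(),np.arctan(np.polyfit(b[m][:,0],w[m][:,2],1)[0]))
w=np.load('side0.npy');
```

```text
12.5667 -0.001612130076418358 [ 0.43022541 -0.20963917  0.24256511] [-0.20815926 -0.22374444] [ 2.27438536 -0.60215491  6.47737653] [ 3.10240840e-03 -9.55036950e-04 -9.99994731e-01]
side jar 0.86 [287.5, 187.6, 308.5, 232.4] [[-0.054, 0.018], [-0.021, 0.06]] [0.128 0.197]
side dish 0.59 [272.8, 186.8, 291.2, 205.5] [[-0.036, 0.063], [0.186, 0.355]] [0.004 0.185]
top jar 0.75 [299.7, 229.7, 328.8, 263.9] [[-0.052, 0.022], [-0.006, 0.069]] [0.149 0.196]
top jar 0.52 [231.8, 172.6, 476.5, 376.1] [[-0.111, -0.223], [0.104, 0.185]] [0.011 0.195]
top dish 0.64 [245.8, 196.3, 281.9, 234.7] [[-0.002, 0.12], [0.051, 0.171]] [0.127 0.136]
side lever slope 809 0.0 0.23085304342014454
663 -0.45551198915400265
top lever slope 465 0.0 0.22566046335188603
5224 -0.4652135230911109
```

View pics/side9.png

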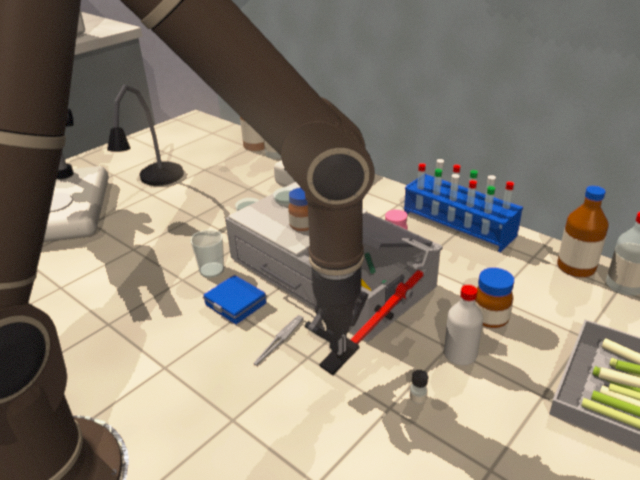

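View pics/top9.png

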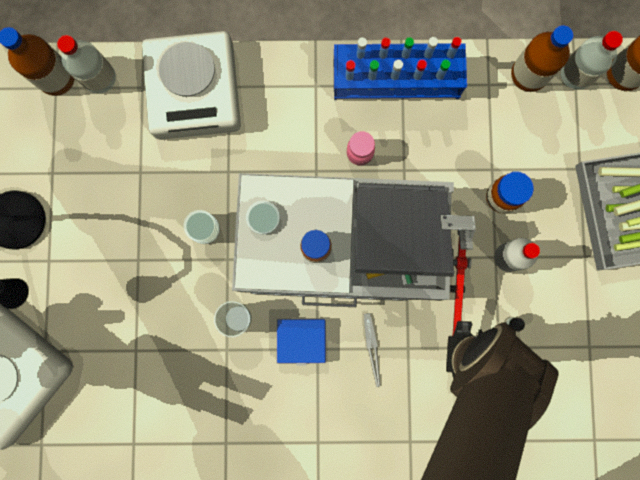

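Flap angle is about 0.46 rad, and the lever is at its stop or just short of it. I'll press a few mm more for margin.

Call:
{"method": "arm_command", "body": {
  "deltas": [
    {"tx": 0,"ty": 0,"tz": 0.2,"rx": 0,"ry": 0,"rz": 0,"jaw": 0},
    {"tx": 0,"ty": 0,"tz": 0,"rx": 0,"ry": 0,"rz": 0,"jaw": 0},
    {"tx": 0,"ty": 0,"tz": 0,"rx": 0,"ry": 0,"rz": 0,"jaw": 0}
  ]
}}

```text
clock: 13.22
tool_pos: [0.4304, -0.2097, 0.2409]
ee_rot: [[0.057, 0.998, 0.004], [0.998, -0.057, -0.001], [-0.001, 0.004, -1.0]]
ft_force: [2.0, -0.6, 8.4]
finger_gap: -0.001
```

Call:
{"method": "arm_command", "body": {
  "deltas": [
    {"tx": 0,"ty": 0,"tz": 0.2,"rx": 0,"ry": 0,"rz": 0,"jaw": 0},
    {"tx": 0,"ty": 0,"tz": 0,"rx": 0,"ry": 0,"rz": 0,"jaw": 0},
    {"tx": 0,"ty": 0,"tz": 0,"rx": 0,"ry": 0,"rz": 0,"jaw": 0},
    {"tx": 0,"ty": 0,"tz": 0,"rx": 0,"ry": 0,"rz": 0,"jaw": 0}
  ]
}}

```text
clock: 13.55
tool_pos: [0.4306, -0.2097, 0.2392]
ee_rot: [[0.056, 0.998, 0.004], [0.998, -0.056, -0.001], [-0.001, 0.004, -1.0]]
ft_force: [1.3, 0.7, 12.2]
finger_gap: -0.0
```

Run:
```python
from h import *
look('10')
p=camera('top');w=pts(p);b=w2b(w);f=p['frame'].astype(int)
m=(f[...,0]>110)&(f[...,1]<60)&(f[...,2]<60)&(abs(b[...,1]+.223)<.03)&(b[...,0]<.03)&(b[...,0]>-.2)
print('lever',np.arctan(np.polyfit(b[m][:,0],w[m][:,2],1)[0]))
m=(b[...,1]<-.05)&(b[...,1]>-.175)&(abs(b[...,0])<.07)&(w[...,2]>.12)&(f.max(-1)<110)
print('flap',np.arctan(np.polyfit(b[m][:,0],w[m][:,2],1)[0]))
w=np.load('top0.npy');b=w2b(w);f=cv2.imread('pics/top0.png')[:,:,::-1].astype(int)
m=(f[...,0]>110)&(f[...,1]<60)&(f[...,2]<60)&(abs(b[...,1]+.223)<.03)&(b[...,0]<-.05)&(b[...,0]>-.2)&(w[...,2]>.09)
print('lever0',np.arctan(np.polyfit(b[m][:,0],w[m][:,2],1)[0]))
```

```text
13.55 -3.8777485280760175e-05 [ 0.4306235  -0.20971158  0.23916545] [-0.20775782 -0.22379518] [ 1.27486643  0.73043497 12.22300267] [ 4.40444027e-03 -8.93893757e-04 -9.99989901e-01]
side jar 0.66 [286.1, 186.5, 310.9, 229.9] [[-0.053, 0.018], [-0.023, 0.059]] [0.125 0.197]
side dish 0.59 [271.2, 187.4, 293.0, 204.6] [[-0.005, 0.122], [0.045, 0.168]] [0.125 0.137]
top jar 0.57 [301.0, 230.0, 329.3, 263.2] [[-0.052, 0.021], [-0.005, 0.069]] [0.148 0.196]
top dish 0.8 [246.0, 198.3, 281.1, 235.5] [[-0.001, 0.119], [0.052, 0.172]] [0.128 0.136]
lever 0.21980230665107844
flap -0.4770285271019595
lever0 -0.3638196118269875
```

```bash
python3 -c "
from h import *
print(robot.finish_job()); s=robot.read_state();print(s['clock'],s['tool_pos'],s['ft_force'])"
```

```text
the job is handed in; nothing more can be done
None
the job is handed in; nothing more can be done
```

I pushed the jar onto the white board, then pressed the lever down to its stop. I handed the job in at about 13.7 s with the closed fingers still holding the lever. No verdict was reported.

**Jar:** I slid it upright in the half-open fingers. It stands near x -0.027, y 0.045 m in the box frame, well inside the board's edges. The dish did not move measurably.

**Lever and flap:** In the last picture before hand-in the lever had turned about 0.58 rad from rest and the flap stood at about 0.477 rad. The fingers pressed with about 12 N. The force rose over the last two 2 mm steps (6.5, 8.4, then 12.2 N), so the rubber stop was yielding. The gripper stayed clear of the raised flap.

**Checks that failed or disagreed:**
- **Rejected calls:** My first four move calls were refused because they left out keys, and the arm did not move.
- **Force spike:** A vertical force of about 3 N showed briefly early in the push and was gone on the next reading.
- **Networks:** They sometimes gave wrong labels, such as calling the jar a dish; I checked those against the depth data and pictures.
- **Not measured:** I judged the bystanders only from the pictures, where they looked unmoved. I could not read the robot's state after handing in.

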